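# Raise the screw jack under a moulded frame

### The job

The black moulded frame lies on the trimming rack with its near long bar unsupported in the middle. Turn the wing knob of the lab jack that stands under that bar (not the identical jack standing free to the right) clockwise until its top plate just touches the bar from below and supports it, without pushing the frame up noticeably, then let go.

Things in the scene. Friction and masses are not known exactly. Their poses are not given: they have to be found in the camera images.
- jack_grip (a point): Centre of the knob's black wing on the jack under the frame, 146 mm above the table. Wing: 46 mm along x, 12 mm along y (pinch here, from above), from 19 mm below to 15 mm above this point, on a 44 mm round collar. z: turning axis, up. Clockwise from above raises the plate 20 mm per radian, no slack; about 0.12 N m; stays where left. At the robot's end of the jack, 100 mm from the plate's centre.
- jack_plate: Level steel top plate of that screw jack (on a round screw and four guide rods), 124 x 86 x 7 mm. Origin: centre of its upper face; x away from the knob, z up. Starts 80 to 96 mm above the table, can rise to 124 mm; only the knob moves it. Its centre lies under the middle of the frame's near long bar, give or take 15 mm.
- frame: Black moulded frame, a long ring 165 x 376 x 14 mm of 12 mm bar, about 75 g, lying loose and level on the two rests of the rack. Origin: centre of its underside, 102 mm above the table; y runs along its long bars, x across, away from the robot.
- frame_bar (a point): Middle of the underside of the frame's near long bar (over the jack), 76 mm towards the robot from the frame's centre, same axes as the frame. The rack's rests carry this bar 112 mm to either side. The gap to close is this point's height less that of jack_plate: about 6 to 22 mm at the start.

How it is judged:
At the end, for the whole second after the job is handed in: The jack's top plate bears on the frame from below (more than 0.05 N), the middle of the near bar is within 12 mm of where it was at the start (so raised by less than that), and the frame is at rest (contact force between jack_plate and frame above 0.05 N and distance of frame_bar from where it was at the start of the episode below 0.012 m and linear speed of frame below 0.02 m/s); the robot touches nothing.
It fails at once if the frame is pushed or knocked far from its place (middle of the near bar moved more than 25 mm) (distance of frame_bar from where it was at the start of the episode above 0.025 m).
It also fails if it takes over 32 s, if anything falls off the work surface, if the arm or the gripper's body presses on something with over 40 N, if the wrist force passes 120 N, or if a joint passes its speed limit or range.

### The arm

A 6-joint arm with a two-finger parallel gripper is mounted at the origin on a cart in front of the work surface, level with it; the furniture and walls round the work are solid. World frame = base frame: x ahead of the robot, y to its left, z up, the work surface at z = 0. Lengths are in m, angles in rad, forces in N, time in s.
With the tool pointing down it reaches from about 0.225 to 0.875 m from the base axis. Payload 3.4 kg.
Tool frame: the origin (TCP) lies on the centre line of the jaws, within the pads' length; the fingertips stand 11 mm ahead of it and the grasp point (between the pads) lies 8 mm behind it; z points along the fingers, y is the line along which they close (so a half turn about z gives the same grasp; the last joint's range is limited). The gripper opens to 85 mm and grips with 20 to 120 N. Pads are 22 mm wide; open, the fingers measure 114 mm over their backs; the gripper's body (76 mm by 85 mm) begins 54 mm behind the grasp point. The pads swing forward as they close: fully open they stand 13 mm farther back than shut.
Start: joints at [1.213, 0.276, 1.505, -0, 1.361, -0.121], TCP at [0.135, 0.559, 0.212] pointing down, gripper open.
Joint ranges: [-2.89, 2.89], [-0.75, 2.08], [0.22, 2.7], [-1.18, 4.32], [0.11, 2.71], [-2.7, 2.7]. Speed limits (rad/s): [2.57, 2.57, 3.14, 3.14, 3.14, 3.14].

### API

Orientations are given as a unit quaternion [w, x, y, z].
In Python, from rig import manip, eyes, job gives the robot as it stands.
- The arm moves only by the tool drive_tool, never from a script. Its argument "rows" is a list of rows, each a list of 3 entries, a list of its own where there are three numbers: the turn, a rotation vector about the world's x, y, z in rad, then the shift along the world's x, y, z in cm, then the finger opening in cm, from 0 to 8.54. A call has 1 to 8 rows; each row shifts and turns the commanded pose from where the row before left it; what a row does not reach is not made up. A row lasts 1/8 s, in which the tool goes at most 62.5 mm and 10.7 degrees, less where a joint would pass 70% of its speed; a pose out of reach is approached as far as the arm can. A call is refused whole if a number of a shift passes 6.25 or a number of a turn 0.188, either way. A call with a gripper value outside its range is refused whole. The fingers move at their own pace and stop on an object; "force" is the grip in N (left out, the last holds). Time passes only in rows, so rows that do not move let the fingers close. It gives the time, the measured TCP pose, the force, the opening and the grip force at its end, in the units of the state.
- manip.get_state(): the state, without advancing time (a new reading comes with each control period).
- eyes.get_image(name): name is "scene" or "top" or "wrist"; returns the picture (400x640x3 uint8, red, green, blue); there is no depth.
- eyes.get_calibration(name): a dict with "camera_matrix" (3x3 intrinsics, pixels), "k1" (the pictures are not rectified: a ray, as slopes to the right and down, at radius r is drawn at 1 + k1 r^2 times it, then the intrinsics apply), "view" (4x4, takes a point from world to camera coordinates). Camera axes: x right, y up, looking along -z (the intrinsics and any distortion apply to the point x, -y, -z); pixel columns grow to the right and rows downward; lengths in m; the calibration is good to about 2 mm. A picture is of the moment at which its call begins: read the wrist's pose just before it. get_calibration takes no time and is no camera call; for the wrist camera it gives the pose at the moment of the call.
- job.sign_off(): hands the job in; it is judged then, once.
The state is a dict: "clock": time; "qpos": joint angles; "qd": joint speeds; "effort": joint torques, N m; "position": TCP position; "ee_rot": TCP orientation; "contact_force": force on the tool from outside, world axes, zero at the start; "moment": the same for the moment, N m; "width": finger opening in m; "gripper_force": force on a finger pad.
Only numpy, scipy, OpenCV 4.12 (cv2) and the standard library are available. Lean on these libraries where they do the work, as an engineer would, in place of code of your own. Each camera call takes 0.05 s, during which the arm holds its last target. There are 200 camera calls.

## Working session

There is one attempt and no reset: what is moved stays moved. The work goes in short steps, Python scripts to look and compute and a tool call to move; the robot and the scene stay as the last step left them, time stands still between calls to the robot, and variables do not carry over. Pictures are saved under pics/ and viewed, at most 10 in all, crops included, and the job is handed in when it is done.

Besides the shell and the picture viewer there is one more tool, called as a command line: name --argument value ..., lists and objects as JSON in quotes. drive_tool: Moves the arm, as the interface text tells. Its arguments: {"type":"object","properties":{"rows":{"type":"array"},"force":{"type":"number"}},"required":["rows"]}

```bash
mkdir -p pics; cat > h.py <<'E'
import numpy as np, cv2
from rig import manip, eyes, job
def ray(c,u,v):
    K=np.array(c["camera_matrix"]);k=c["k1"];V=np.array(c["view"])
    d=np.array([(u-K[0,2])/K[0,0],(v-K[1,2])/K[1,1]]);s=d.copy()
    for _ in range(20): s=d/(1+k*(s@s))
    R=V[:3,:3];o=-R.T@V[:3,3]
    return o,R.T@np.array([s[0],-s[1],-1])
def onz(c,u,v,z):
    o,d=ray(c,u,v);return o+d*(z-o[2])/d[2]
def proj(c,p):
    K=np.array(c["camera_matrix"]);V=np.array(c["view"]);q=V[:3,:3]@np.array(p)+V[:3,3]
    s=np.array([q[0],-q[1]])/-q[2];s=s*(1+c["k1"]*(s@s));return K[:2,:2]@s+K[:2,2]
def snap(n,f):
    im=eyes.get_image(n);cv2.imwrite("pics/"+f,im[:,:,::-1]);return im
E
python3 - <<'E'
from h import *
for n in("scene","top"):
    snap(n,n+"0.png");c=eyes.get_calibration(n);V=np.array(c["view"]);print(n,-V[:3,:3].T@V[:3,3],V[:3,:3].round(2).tolist())
print(manip.get_state())
E
```

```text
scene [ 0.10979387 -0.78102172  0.70818136] [[0.75, -0.66, 0.01], [0.43, 0.5, 0.75], [-0.5, -0.56, 0.66]]
top [ 0.39001221 -0.29507056  0.99400855] [[-0.05, -1.0, 0.0], [0.98, -0.05, 0.2], [-0.2, 0.01, 0.98]]
{'clock': 0.1, 'qpos': array([ 1.21300655e+00,  2.76509799e-01,  1.50600366e+00,  9.30735221e-06,
        1.36070299e+00, -1.20965529e-01]), 'qd': array([ 5.12058804e-04, -6.49942648e-04, -2.42327546e-03,  3.38291376e-05,
       -3.28267807e-03, -2.00313079e-04]), 'effort': array([ 2.08983110e-03, -4.17703307e+01, -2.46403348e+01,  1.25892188e-04,
        5.82224675e-03, -8.10280056e-06]), 'position': array([0.13470962, 0.55847995, 0.21083991]), 'ee_rot': array([-1.96919503e-04,  1.18136529e-01,  9.92997030e-01, -7.87665311e-04]), 'contact_force': array([-0.22535821,  0.54647371, -0.94897444]), 'moment': array([ 0.02308702, -0.01639187,  0.01153328]), 'gripper_force': 0.0, 'width': 0.08569088140140606}
```

View pics/scene0.png

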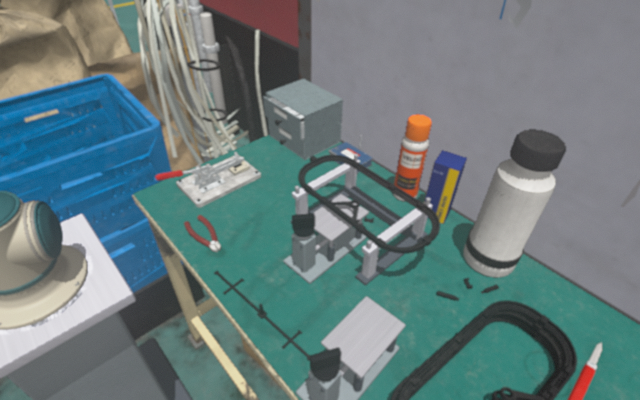

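View pics/top0.png

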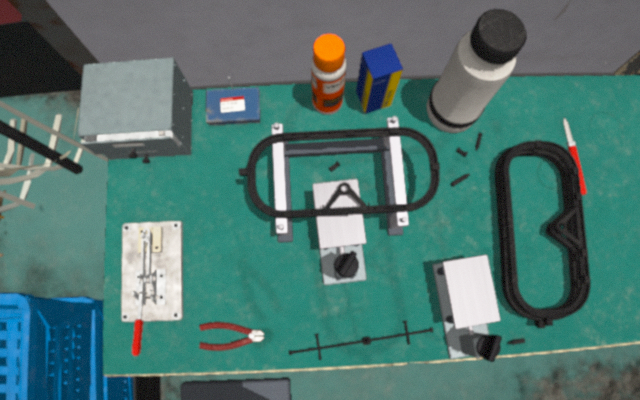

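The scene view shows the frame on the rack with the target jack under its near bar, knob at about (303,225). In the top view that knob is near (346,264), with its plate at (340,213). The free jack is at lower right (487,346).

```bash
python3 - <<'E'
from h import *
t=cv2.imread("pics/top0.png");s=cv2.imread("pics/scene0.png")
a=cv2.resize(t[170:295,290:410],None,fx=4,fy=4,interpolation=3)[:500,:400]
b=cv2.resize(s[170:295,270:370],None,fx=4,fy=4,interpolation=3)
a=cv2.resize(t[170:295,300:400],None,fx=4,fy=4,interpolation=3)
cv2.imwrite("pics/c0.png",np.hstack([a,b]))
ct=eyes.get_calibration("top");cs=eyes.get_calibration("scene")
g=cv2.cvtColor(t,6)
m=(g<75).astype(np.uint8);m[:248]=0;m[284:]=0;m[:,:325]=0;m[:,372:]=0
n,l,st,ce=cv2.connectedComponentsWithStats(m);i=1+st[1:,4].argmax();print(st[i],ce[i],onz(ct,*ce[i],.15))
for p in((246,173),(440,173),(340,130),(340,213)):print(p,onz(ct,*p,.116))
for p in((314,181),(359,180),(366,243),(319,247)):print(p,onz(ct,*p,.088))
E
```

```text
[333 252  25  25 473] [345.54545455 264.69133192] [ 0.46154702 -0.34135528  0.15      ]
(246, 173) [ 0.6426895 -0.169353   0.116    ]
(440, 173) [ 0.62486736 -0.52957402  0.116     ]
(340, 130) [ 0.71788168 -0.34819462  0.116     ]
(340, 213) [ 0.55858204 -0.33877528  0.116     ]
(314, 181) [ 0.62827441 -0.2944519   0.088     ]
(359, 180) [ 0.62596988 -0.38004232  0.088     ]
(366, 243) [ 0.50493661 -0.38506148  0.088     ]
(319, 247) [ 0.50198165 -0.29766495  0.088     ]
```

View pics/c0.png

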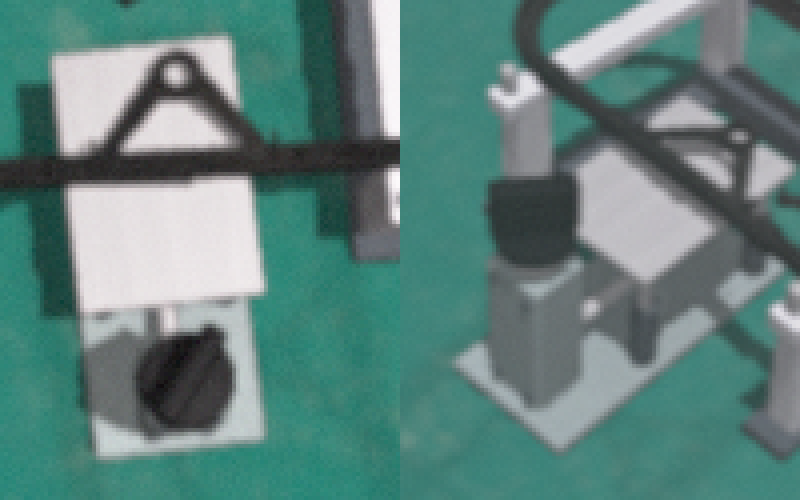

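Wing centre is about (0.465, -0.343), with its long axis at about -37° (world), so the jaws should close at about +53°. I'll go above it and check with the wrist camera.

drive_tool --rows '[[[0,0,-0.025],[2.06,-5.64,0.25],8],[[0,0,-0.025],[2.06,-5.64,0.25],8],[[0,0,-0.025],[2.06,-5.64,0.25],8],[[0,0,-0.025],[2.06,-5.64,0.25],8],[[0,0,-0.025],[2.06,-5.64,0.25],8],[[0,0,-0.025],[2.06,-5.64,0.25],8],[[0,0,-0.025],[2.06,-5.64,0.25],8],[[0,0,-0.025],[2.06,-5.64,0.25],8]]'

```text
clock: 1.1
position: [0.2998, 0.1061, 0.2317]
ee_rot: [0.0, 0.217, 0.976, 0.0]
contact_force: [1.3, -0.8, 0.9]
width: 0.0801
gripper_force: 0.0
```

drive_tool --rows '[[[0,0,-0.025],[2.06,-5.64,0.25],8],[[0,0,-0.025],[2.06,-5.64,0.25],8],[[0,0,-0.025],[2.06,-5.64,0.25],8],[[0,0,-0.025],[2.06,-5.64,0.25],8],[[0,0,-0.025],[2.06,-5.64,0.25],8],[[0,0,-0.025],[2.06,-5.64,0.25],8],[[0,0,-0.025],[2.06,-5.64,0.25],8],[[0,0,-0.025],[1.5,-5.0,0.25],8]]'

```text
clock: 2.1
position: [0.4592, -0.3391, 0.251]
ee_rot: [-0.0, 0.314, 0.949, 0.0]
contact_force: [0.8, -0.5, 1.0]
width: 0.0798
gripper_force: 0.0
```

drive_tool --rows '[[[0,0,0],[0,0,0],8],[[0,0,0],[0,0,0],8]]'

```text
clock: 2.35
position: [0.4583, -0.3363, 0.2508]
ee_rot: [-0.001, 0.313, 0.95, 0.001]
contact_force: [-0.2, 0.0, -0.4]
width: 0.0799
gripper_force: 0.0
```

```bash
python3 - <<'E'
from h import *
s=manip.get_state();print(s["clock"],s["position"],s["ee_rot"],s["qpos"])
c=eyes.get_calibration("wrist");snap("wrist","w1.png")
print(proj(c,(.465,-.343,.161)),c["view"])
import pickle;pickle.dump(c,open("w1.pkl","wb"))
E
```

```text
2.35 [ 0.45832662 -0.33626791  0.25083277] [-1.03416370e-03  3.13164707e-01  9.49697928e-01  8.01827429e-04] [-7.55762116e-01  2.48366158e-01  1.44674083e+00  5.81282359e-04
  1.44903849e+00 -1.68958214e+00]
[318.41707889 202.61248188] [[ 5.95054634e-01  8.03685199e-01  2.87905927e-04 -2.96793172e-03]
 [-7.71421814e-01  5.71266988e-01 -2.80289873e-01  5.92133178e-01]
 [-2.25429294e-01  1.66565691e-01  9.59915363e-01 -2.58160620e-01]
 [ 0.00000000e+00  0.00000000e+00  0.00000000e+00  1.00000000e+00]]
```

View pics/w1.png

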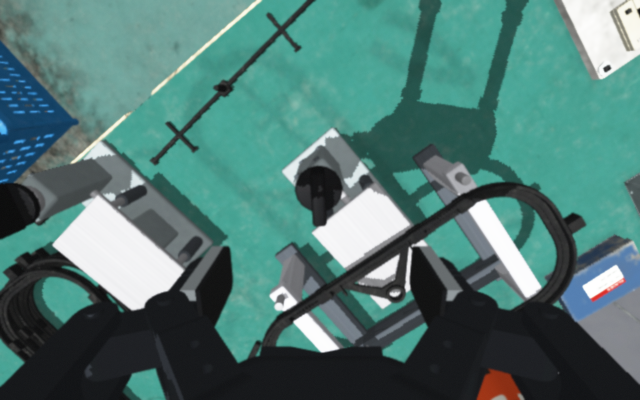

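The wrist view shows the knob at about (319,195), with the wing nearly along the image vertical as intended. I'll zoom in to refine this.

```bash
python3 - <<'E'
from h import *
w=cv2.imread("pics/w1.png")
b=cv2.resize(w[150:250,270:370],None,fx=6,fy=6,interpolation=cv2.INTER_CUBIC)
b=cv2.convertScaleAbs(b,alpha=2.2,beta=0)
cv2.imwrite("pics/c1.png",b)
E
```

```text
(no output)
```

View pics/c1.png

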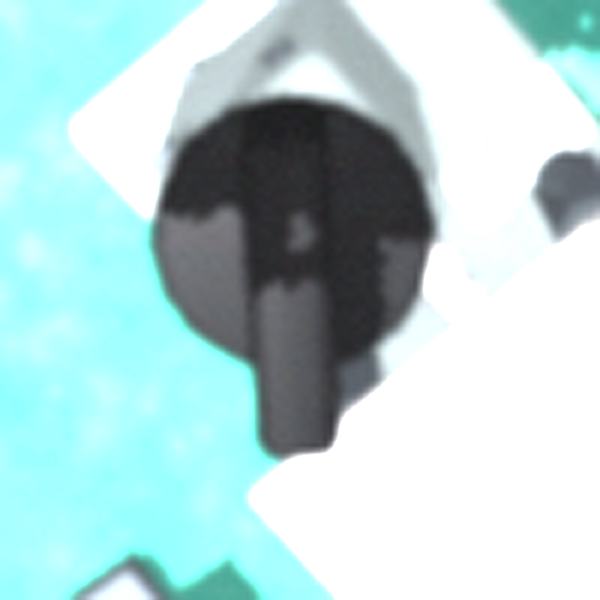

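The collar circle is centred at crop (295,230). The wing's midline runs from (286,130) to (298,445).

```bash
python3 - <<'E'
from h import *
import pickle;c=pickle.load(open("w1.pkl","rb"))
f=lambda x,y,z:onz(c,270+x/6,150+y/6,z)
print("collar",f(295,230,.127),"diam",np.linalg.norm(f(158,230,.127)-f(432,230,.127)))
a,b=f(286,130,.161),f(298,455,.161);print("ends",a,b,np.linalg.norm(a-b),np.degrees(np.arctan2(*(b-a)[1::-1])))
s=manip.get_state();q=s["ee_rot"];from scipy.spatial.transform import Rotation as R
M=R.from_quat(np.r_[q[1:],q[0]]).as_matrix();print(M.round(3),np.degrees(np.arctan2(M[1,1],M[0,1])))
# plate/bar points by two views
for n,p in(("top",(340,213)),):pass
E
```

```text
collar [ 0.46318395 -0.34107933  0.127     ] diam 0.041410171725320175
ends [ 0.44409871 -0.32819672  0.161     ] [ 0.4818036 -0.3542063  0.161    ] 0.045805642803349714 -34.59867793800184
[[-0.804  0.594 -0.001]
 [ 0.594  0.804  0.002]
 [ 0.002  0.001 -1.   ]] 53.54330512333786
```

drive_tool --rows '[[[0,0,0.03],[0.47,-0.49,0],6],[[0,0,0],[0,0,-4],5],[[0,0,0],[0,0,-4],5],[[0,0,0],[0,0,-2.8],5],[[0,0,0],[0,0,0],5]]'

```text
clock: 3.02
position: [0.4625, -0.34, 0.1419]
ee_rot: [-0.002, 0.298, 0.955, 0.001]
contact_force: [-0.3, 0.5, -0.4]
width: 0.0503
gripper_force: 0.0
```

```bash
python3 - <<'E'
from h import *
import pickle
cw=pickle.load(open("w1.pkl","rb"));cs=eyes.get_calibration("scene");ct=eyes.get_calibration("top")
def tri(*L):
    A=np.zeros((3,3));b=np.zeros(3)
    for c,(u,v) in L:
        o,d=ray(c,u,v);d/=np.linalg.norm(d);P=np.eye(3)-np.outer(d,d);A+=P;b+=P@o
    x=np.linalg.solve(A,b);return x.round(4),[(proj(c,x)-p).round(1).tolist() for c,p in L]
print("plate near-right corner",tri((cs,(332.5,240)),(ct,(366,243.5))))
t=cv2.imread("pics/scene0.png");w=cv2.imread("pics/w1.png")
a=cv2.resize(t[180:255,300:400],None,fx=4,fy=4,interpolation=2)
b=cv2.resize(w[190:315,310:435],None,fx=3.2,fy=3.2,interpolation=2)
a=cv2.copyMakeBorder(a,0,100,0,0,0)
cv2.imwrite("pics/c2.png",np.hstack([a,b]))
E
```

```text
plate near-right corner (array([ 0.5049, -0.3855,  0.0936]), [[-0.9, 0.2], [0.5, -0.9]])
```

View pics/c2.png

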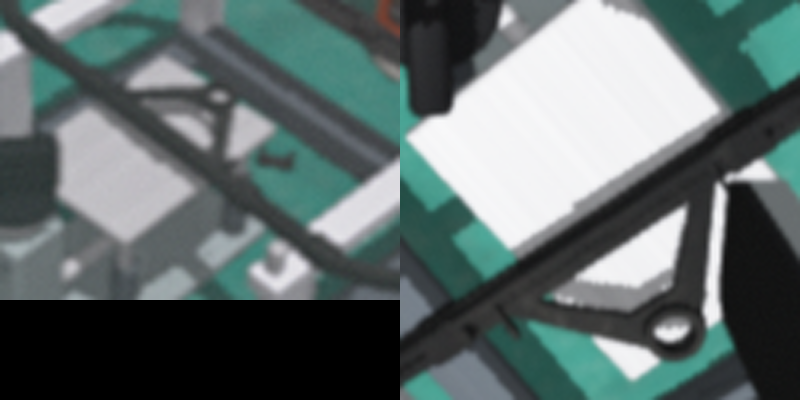

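Both crops show the plate's robot-side right corner, its far right corner, and the frame's eyelet, which has a known height and serves as a reference.

```bash
python3 - <<'E'
from h import *
import pickle
cw=pickle.load(open("w1.pkl","rb"));cs=eyes.get_calibration("scene");ct=eyes.get_calibration("top")
def tri(*L):
    A=np.zeros((3,3));b=np.zeros(3)
    for c,(u,v) in L:
        o,d=ray(c,u,v);d/=np.linalg.norm(d);P=np.eye(3)-np.outer(d,d);A+=P;b+=P@o
    x=np.linalg.solve(A,b);return x.round(4),[(proj(c,x)-p).round(1).tolist() for c,p in L]
for n,s,w,t in(("near",(331.7,239.5),(312.2,232.2),(366,243.5)),("far",(368.7,211.7),(382.5,308.7),(359,180)),("eye",(354.5,204.5),(395.6,293.1),(343.8,188.2))):
    print(n,tri((cs,s),(cw,w),(ct,t)),tri((cs,s),(ct,t))[0],tri((cs,s),(cw,w))[0])
E
```

```text
near (array([ 0.505 , -0.3834,  0.0926]), [[-0.8, 0.4], [-1.4, 1.1], [-0.7, -0.8]]) [ 0.5041 -0.3849  0.0954] [ 0.5067 -0.3824  0.0908]
far (array([ 0.6262, -0.3767,  0.0932]), [[-0.1, -0.1], [-3.0, 0.5], [-1.6, -0.7]]) [ 0.6236 -0.3792  0.0964] [ 0.6299 -0.3744  0.0894]
eye (array([ 0.6079, -0.3487,  0.1073]), [[-0.1, -0.3], [-1.5, -0.9], [-0.2, -0.7]]) [ 0.6071 -0.3493  0.1072] [ 0.6099 -0.3481  0.1056]
```

drive_tool --rows '[[[0,0,0],[0,-0.1,0],1],[[0,0,0],[0,0,0],1],[[0,0,0],[0,0,0],1],[[0,0,0],[0,0,0],1]]' --force 40

```text
clock: 3.52
position: [0.4638, -0.3431, 0.1442]
ee_rot: [0.0, 0.299, 0.954, -0.0]
contact_force: [-0.4, -0.7, 0.5]
width: 0.0102
gripper_force: 0.0
```

drive_tool --rows '[[[0,0,0],[0,0,0],0],[[0,0,0],[0,0,0],0]]' --force 40

```text
clock: 3.78
position: [0.4636, -0.3429, 0.1437]
ee_rot: [0.0, 0.299, 0.954, 0.0]
contact_force: [0.0, -0.2, -0.2]
width: 0.0002
gripper_force: 0.0
```

```bash
python3 - <<'E'
from h import *
s=manip.get_state();print(s["position"],s["width"],s["gripper_force"])
w=snap("wrist","w2.png");s=snap("scene","s2.png")
w=w[:,:,::-1];s=s[:,:,::-1]
cv2.imwrite("pics/c3.png",np.hstack([cv2.convertScaleAbs(w[150:400,120:520],alpha=1.8),cv2.resize(s[150:275,250:450],None,fx=2,fy=2)]))
E
```

```text
[ 0.46358633 -0.34294594  0.14366295] 0.00019552648358567816 0.0
```

View pics/c3.png

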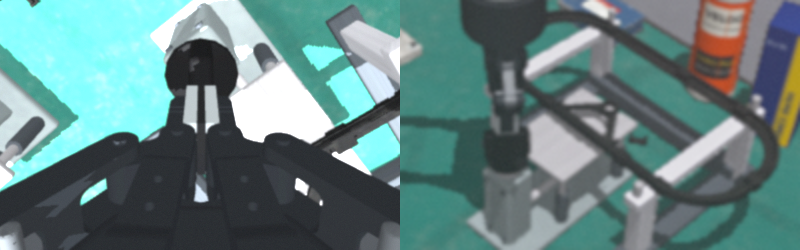

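```bash
python3 - <<'E'
from h import *
c=eyes.get_calibration("wrist");cs=eyes.get_calibration("scene");p=manip.get_state()["position"]
for n,q in(("tcp",p),("tip",p-[0,0,.011]),("collar",(.463,-.341,.127)),("wingtop",(.463,-.341,.161)),("wing end",(.4818,-.3542,.161)),("wing near end",(.4441,-.3282,.161))):
    print(n,q,proj(c,q)-[120,150],(proj(cs,q)-[250,150])*2+[400,0])
w=cv2.imread("pics/w2.png");s=cv2.imread("pics/s2.png")
a=cv2.convertScaleAbs(cv2.resize(w[170:290,270:370],None,fx=4,fy=4,interpolation=2),alpha=2.5)
b=cv2.convertScaleAbs(cv2.resize(s[150:270,255:355],None,fx=4,fy=4,interpolation=2),alpha=1.8)
cv2.imwrite("pics/c4.png",np.hstack([a,b]))
E
```

```text
tcp [ 0.46356948 -0.3429243   0.14355707] [199.90474899  87.33824507] [505.49486653 142.65954181]
tip [ 0.46356948 -0.3429243   0.13255707] [199.96134297  79.41106181] [505.65741395 150.38129747]
collar (0.463, -0.341, 0.127) [202.12896496  73.24860037] [504.09036562 153.45915893]
wingtop (0.463, -0.341, 0.161) [202.37722611  99.12472429] [503.53613743 129.35353991]
wing end (0.4818, -0.3542, 0.161) [202.08301679 140.33074154] [526.73221848 127.7322341 ]
wing near end (0.4441, -0.3282, 0.161) [201.86903332  54.59986008] [480.38957776 131.24573185]
```

View pics/c4.png

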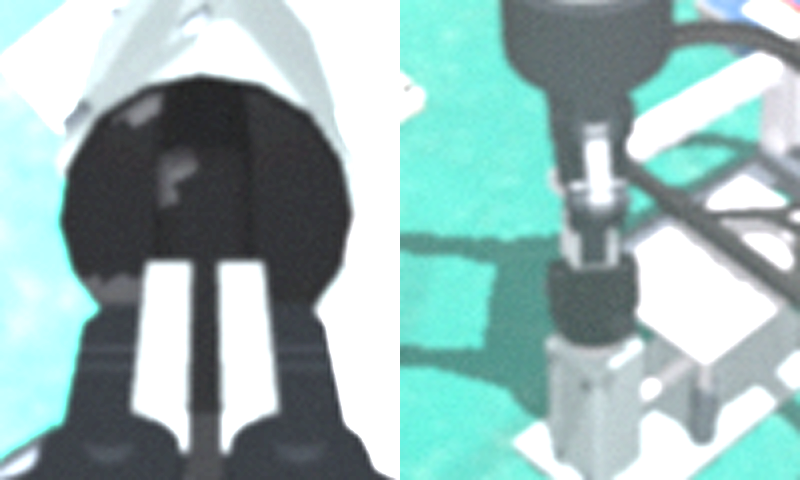

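The wrist and scene views agree that the closed fingertips sit just above the wing top. They are about 25 mm higher than the stated tip offset implies, and nothing is held (opening 0, no force). I'll open, go lower in small steps while watching the force, and then grip.

drive_tool --rows '[[[0,0,0],[0,0.1,0],5.5],[[0,0,0],[0,0,0],5.5],[[0,0,0],[0,0,0],5.5],[[0,0,0],[0,0,-0.8],5.5],[[0,0,0],[0,0,-0.6],5.5],[[0,0,0],[0,0,-0.4],5.5]]'

```text
clock: 4.62
position: [0.4633, -0.3417, 0.1248]
ee_rot: [-0.0, 0.299, 0.954, 0.0]
contact_force: [-0.7, 0.3, -0.6]
width: 0.0553
gripper_force: 0.0
```

drive_tool --rows '[[[0,0,0],[0,0,0],0],[[0,0,0],[0,0,0],0],[[0,0,0],[0,0,0],0],[[0,0,0],[0,0,0],0]]'

```text
clock: 5.12
position: [0.4634, -0.3425, 0.126]
ee_rot: [0.0, 0.299, 0.954, -0.001]
contact_force: [-2.1, -2.0, 1.3]
width: 0.0112
gripper_force: 41.8
```

```bash
python3 - <<'E'
from h import *
s=manip.get_state();print(s)
w=snap("wrist","w3.png")[:,:,::-1];s=snap("scene","s3.png")[:,:,::-1]
a=cv2.convertScaleAbs(cv2.resize(w[170:290,270:370],None,fx=4,fy=4,interpolation=2),alpha=2.5)
b=cv2.convertScaleAbs(cv2.resize(s[150:270,255:355],None,fx=4,fy=4,interpolation=2),alpha=1.8)
cv2.imwrite("pics/c5.png",np.hstack([a,b]))
E
```

```text
{'clock': 5.125, 'qpos': array([-7.56587588e-01,  3.37072637e-01,  1.63722187e+00, -1.06221242e-03,
        1.16653244e+00, -1.72048836e+00]), 'qd': array([ 9.30584172e-04, -1.79928787e-03, -1.34791244e-04,  3.04962900e-05,
        7.45109356e-04, -4.66634489e-04]), 'effort': array([ 1.28510211e+00, -4.24911332e+01, -2.19967318e+01,  7.88059104e-01,
        4.26529296e-03,  1.06347303e-01]), 'position': array([ 0.46341725, -0.34253456,  0.12597578]), 'ee_rot': array([ 1.30410436e-04,  2.98612981e-01,  9.54374089e-01, -6.06696994e-04]), 'contact_force': array([-2.14646719, -2.01016948,  1.34118257]), 'moment': array([-0.21905865,  0.25041681,  0.11215912]), 'gripper_force': 41.82934820652008, 'width': 0.01123991326303416}
```

Now it grips the wing: opening 11 mm, 42 N. The estimated gap is about 6–12 mm, so I'll turn clockwise 0.5 rad (10 mm) and look.

drive_tool --rows '[[[0,0,-0.1],[0,0,0],0],[[0,0,-0.1],[0,0,0],0],[[0,0,-0.1],[0,0,0],0],[[0,0,-0.1],[0,0,0],0],[[0,0,-0.1],[0,0,0],0],[[0,0,0],[0,0,0],0],[[0,0,0],[0,0,0],0]]'

```text
clock: 6.1
position: [0.4638, -0.3422, 0.1259]
ee_rot: [0.0, 0.525, 0.851, -0.0]
contact_force: [-0.7, -1.3, 3.2]
width: 0.0105
gripper_force: 42.0
```

```bash
cat > m.py <<'E'
from h import *
import sys
# vertical position of bar's dark centroid per column, scene: right of plate
def bar(im):
    g=cv2.cvtColor(im,7).astype(float);out=[]
    for u in range(368,384):
        v0=int(219+(u-362)*.86);col=g[v0-14:v0+15,u];wt=np.clip(90-col,0,60);wt[:4]=0;wt[-4:]=0
        out.append(v0-14+(wt*np.arange(29)).sum()/max(wt.sum(),1))
    return np.array(out)
if __name__=="__main__":
    n=sys.argv[1];s=manip.get_state();q=s["ee_rot"];print(s["clock"],s["position"],2*np.arctan2(q[1],q[2]),s["moment"],s["width"],s["gripper_force"])
    im=np.mean([eyes.get_image("scene").astype(float) for _ in range(3)],0).astype(np.uint8)
    cv2.imwrite(f"pics/sm{n}.png",im[:,:,::-1])
    r=cv2.cvtColor(cv2.imread("pics/s3.png"),4)
    d=bar(im)-bar(r);print(d.round(2),np.median(d))
    cv2.imwrite(f"pics/cm{n}.png",np.hstack([cv2.convertScaleAbs(cv2.resize(x[170:270,300:400,::-1],None,fx=4,fy=4,interpolation=2),alpha=1.5) for x in(r,im)]))
E
python3 m.py 1
```

```text
6.1 [ 0.46381114 -0.34218777  0.12593599] 1.1058244042961527 [-0.26788697  0.19928536  0.00718652] 0.010487483195431831 41.9705593585968
[ 0.65  0.23  0.25  0.38  0.25  0.17 -0.15 -0.25 -0.32 -0.12  0.04 -0.11
 -0.22 -0.35 -0.23 -0.09] -0.1029264852794114
```

View pics/cm1.png

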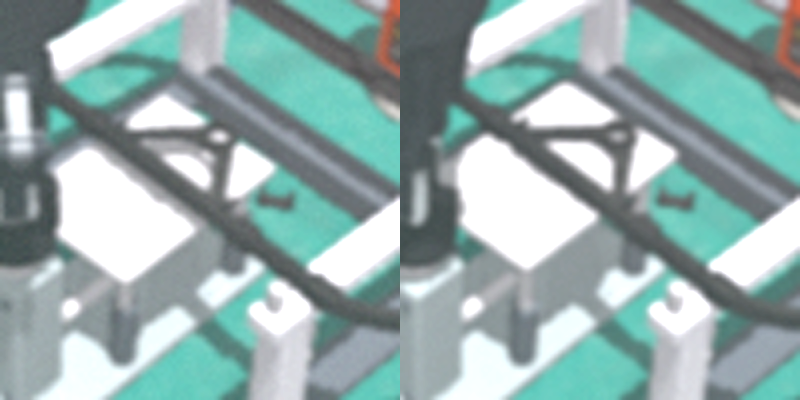

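The plate has risen about 3.3 px, or 10 mm. The bar's shadow on the plate has vanished, so contact is near, and the frame hasn't moved clearly. I'll go on in 2 mm steps and track the bar against the white plate.

```bash
cat > m2.py <<'E'
from h import *
import sys
def cen(im):
    g=cv2.cvtColor(im,7).astype(float);o=[]
    for u in range(330,350):
        v0=int(170+(100+(u-315)*4*.76)/4);col=g[v0-12:v0+13,u]
        k=np.argmin(cv2.GaussianBlur(col[5:20],(1,5),0))+5
        w=np.clip(110-col,0,80);w[:max(k-5,0)]=0;w[k+6:]=0
        o.append(v0-12+(w*np.arange(25)).sum()/w.sum())
    return np.array(o)
def phase(a,b):
    f=lambda x:cv2.GaussianBlur(cv2.cvtColor(x,7),(3,3),0)
    t=f(a)[198:212,346:362];R=cv2.matchTemplate(cv2.resize(f(b)[192:218,340:368],None,fx=8,fy=8,interpolation=2),cv2.resize(t,None,fx=8,fy=8,interpolation=2),5)
    _,m,_,l=cv2.minMaxLoc(R);return (l[0]/8-6,l[1]/8-6,round(m,2))
n=sys.argv[1];s=manip.get_state();q=s["ee_rot"];print(s["clock"],2*np.arctan2(q[1],q[2]),s["contact_force"])
im=np.mean([eyes.get_image("scene").astype(float) for _ in range(2)],0).astype(np.uint8)
cv2.imwrite(f"pics/sm{n}.png",im[:,:,::-1])
for x in("s3","sm1"):
    r=cv2.imread(f"pics/{x}.png")[:,:,::-1].copy();d=cen(im)-cen(r);print(x,np.median(d).round(2),d.std().round(2),phase(r,im))
E

```

drive_tool --rows '[[[0,0,-0.1],[0,0,0],0],[[0,0,0],[0,0,0],0],[[0,0,0],[0,0,0],0]]'

```text
clock: 6.62
position: [0.4639, -0.3422, 0.126]
ee_rot: [0.001, 0.567, 0.824, -0.0]
contact_force: [-0.4, -2.1, 4.1]
width: 0.0107
gripper_force: 42.2
```

```bash
python3 m2.py 2
```

```text
6.625 1.2054074080215194 [-0.41722793 -2.12219326  4.09472604]
s3 -1.5 0.22 (0.875, -1.5, 0.88)
sm1 -0.75 0.2 (0.125, -0.625, 1.0)
```

The bar now rises with the plate: 0.75 px for this 2 mm step, and about 4 mm of lift in total. Contact is certain, so I'll back off 1 mm, release and retreat.

drive_tool --rows '[[[0,0,0.05],[0,0,0],0],[[0,0,0],[0,0,0],0],[[0,0,0],[0,0,0],5.5],[[0,0,0],[0,0,0],5.5],[[0,0,0],[0,0,0],5.5],[[0,0,0],[0,0,2],5.5],[[0,0,0],[0,0,4],5.5],[[0,0,0],[0,0,5],5.5]]'

```text
clock: 7.72
position: [0.463, -0.3411, 0.2354]
ee_rot: [-0.002, 0.547, 0.837, 0.0]
contact_force: [0.2, -0.5, 0.3]
width: 0.0553
gripper_force: 0.0
```

drive_tool --rows '[[[0,0,0],[-3,3,3],5.5],[[0,0,0],[-3,3,0],5.5],[[0,0,0],[0,0,0],5.5],[[0,0,0],[0,0,0],5.5]]'

```text
clock: 8.22
position: [0.404, -0.2822, 0.2657]
ee_rot: [0.001, 0.547, 0.837, 0.0]
contact_force: [1.0, 0.6, 0.3]
width: 0.0555
gripper_force: 0.0
```

```bash
python3 m2.py 3; python3 -c "
import cv2,numpy as np
cv2.imwrite('pics/f.png',np.hstack([cv2.resize(cv2.imread('pics/'+n)[160:270,270:370],None,fx=4,fy=4,interpolation=2) for n in('scene0.png','sm3.png')]))"
```

```text
8.225 1.1568262675980112 [1.03460518 0.59328845 0.27925741]
s3 -1.12 0.26 (0.875, -1.25, 0.88)
sm1 -0.31 0.16 (0.125, -0.25, 1.0)
```

View pics/f.png

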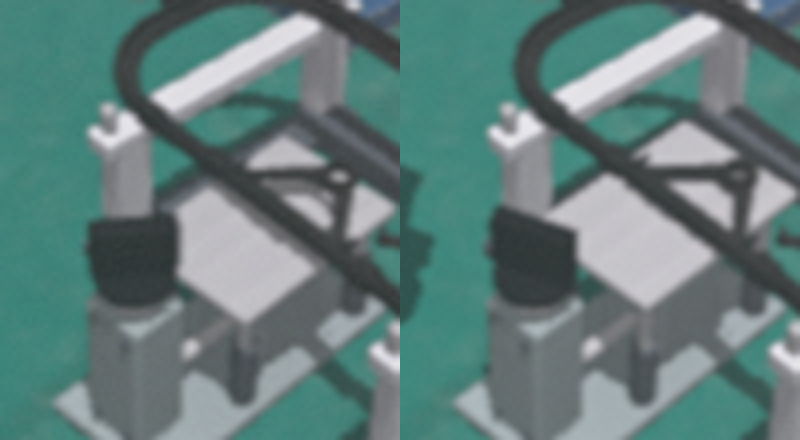

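Before (left) and after (right): the plate is up against the bar with no shadow gap. The bar is about 3 mm above its start and came down with the plate when I backed off, so it rests on it. The gripper is clear.

```bash
python3 -c "
from rig import job
print(job.sign_off())"
```

```text
the job is handed in; nothing more can be done
None
```

I turned the knob of the jack under the frame about 0.55 rad clockwise, so its plate now supports the near bar, which is about 3 mm above where it started by the camera (limit 12 mm). I released the knob, moved the arm clear and handed in at about 8 s; the hand-in returned no verdict.

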